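# Fetch the pulley block from behind the tins on the shipwright's bench

## Robot

A 7-joint arm with a two-finger parallel gripper is mounted at the origin on the work surface. World frame = base frame: x ahead of the robot, y to its left, z up, the work surface at z = 0. Lengths are in m, angles in rad, forces in N, time in s.
With the tool pointing down it reaches from about 0.4 to 0.875 m from the base axis. Payload 4.4 kg.
Tool frame: the origin (TCP) lies between the finger pads; the fingertips stand 17 mm ahead of it and the grasp point (between the pads) lies 2 mm behind it; z points along the fingers, y is the line along which they close (so a half turn about z gives the same grasp; the last joint's range is limited). The gripper opens to 85 mm and grips with 20 to 120 N. Pads are 22 mm wide; open, the fingers measure 114 mm over their backs; the gripper's body (76 mm by 85 mm) begins 54 mm behind the grasp point. The pads swing forward as they close: fully open they stand 13 mm farther back than shut.
Start: joints at [1.188, 0.628, 0.038, 1.517, -0.027, 0.996, -0.02], TCP at [0.203, -0.618, 0.248] pointing down, gripper open.
Joint ranges: [-3.06, 3.06], [-0.37, 2.12], [-1.25, 1.32], [0.18, 2.47], [-1.1, 4.24], [0.23, 1.98], [-2.94, 2.94]. Speed limits (rad/s): [2.57, 2.57, 3.14, 3.14, 3.14, 3.14, 3.14].

## Interface

Orientations are given as a 3x3 rotation matrix whose columns are the frame's x, y, z axes.
In Python, from station import manip, eoat, solve_ik, readout, viewer, job gives the robot as it stands. Calls block until the motion is done:
- manip.move_to(position, orientation): joint-space move of the TCP to a pose.
- manip.line_to(position, frame=None, velocity=0.15, stop_force=None): straight line of the TCP; frame=None keeps the orientation; velocity is the mean speed in m/s. With stop_force (N) it stops when the force on the tool has changed by that much, and returns True; else False.
- manip.set_joints(angles): joint-space move.
- eoat.open_gripper() and eoat.grasp(): open the fingers fully, or close them until they stop; the grip force is fixed at half the most.
- manip.sleep(seconds).
- solve_ik(position, orientation): joint angles nearest the present ones, or None.
- readout.sense(): the state.
- viewer.grab_frame(name): name is "scene" or "side" or "wrist"; returns a dict with "image" (420x560x3 uint8, blue, green, red), "fx", "fy", "cx", "cy" (pixels), "camera_from_world" (4x4, takes a point from world to camera coordinates). Camera axes: x right, y up, looking along -z (the intrinsics and any distortion apply to the point x, -y, -z); pixel columns grow to the right and rows downward; lengths in m; the calibration is good to about 2 mm. A picture is of the moment at which its call begins. There is no depth.
A pose or a line that the arm cannot do raises manip.Unreachable and nothing moves.
- job.hand_in(): hands the job in; it is judged then, once.
The state is a dict: "t": time; "qpos": joint angles; "joint_vel": joint speeds; "joint_torque": joint torques, N m; "position": TCP position; "orientation": TCP orientation; "force": force on the tool from outside, world axes, zero at the start; "moment": the same for the moment, N m; "opening": opening from 0.0 (shut) to 1.0 (fully open); "grip_force": force on a finger pad.
Only numpy, scipy, OpenCV 4.12 (cv2) and the standard library are available. Lean on these libraries where they do the work, as an engineer would, in place of code of your own. Each camera call takes 0.05 s, during which the arm holds its last target. There are 200 camera calls.

## Task

The wooden pulley block on the plywood rack is hemmed in by a red tin, a blue spray can and a yellow bottle: first stand all three on the green mat at the side, then lay the pulley block flat on the black pad of the oak plank, centred and lengthwise along it. With the block laid there, put the three containers back on the rack, each upright and centred on the circle of its own colour. Do not knock any container over, and do not shift the jar of screws.

Things in the scene. Friction and masses are not known exactly. Their poses are not given: they have to be found in the camera images.
- red_tin: Red paint tin with a red lid and steel rims: upright cylinder 60 mm across, 115 mm tall, about 0.4 kg, straight-sided up to 112 mm. Origin: centre of its underside, z up. Stands on the red circle at the start.
- blue_can: Blue spray can with blue cap: upright cylinder 56 mm across, straight-sided up to 112 mm, 122 mm tall with the cap, about 0.35 kg. Origin: centre of its underside, z up. Stands on the blue circle at the start.
- yellow_bottle: Yellow glue bottle with short black-ringed neck: upright, 58 mm across and straight-sided up to 108 mm, 122 mm tall with the neck, about 0.35 kg. Origin: centre of its underside, z up. Stands on the yellow circle at the start.
- pulley_block: Rigging pulley block lying flat: dark wooden oval cheeks, brass wheel and top strip; 62 mm long (x), 44 mm wide (y), 35 mm high, 0.18 kg. Origin: centre of its underside, z up. Starts on the rack (8 mm above the bench), with no room to grip it until the containers are gone. A fence, its top 22 mm above the bench, edges the rack's far side, 70 mm beyond its centre.
- red_circle: Flat red circle, 76 mm across, painted on the top face of the plywood rack (no height of its own; its edge shows around what stands on it). Origin: its centre, on the rack's top face (8 mm above the bench). Its axes are parallel to the rack's edges: x points to the rack's far edge. It is the home of the red container.
- blue_circle: Flat blue circle, 76 mm across, painted on the top face of the plywood rack (no height of its own; its edge shows around what stands on it). Origin: its centre, on the rack's top face (8 mm above the bench). Its axes are parallel to the rack's edges: x points to the rack's far edge. It is the home of the blue container.
- yellow_circle: Flat yellow circle, 76 mm across, painted on the top face of the plywood rack (no height of its own; its edge shows around what stands on it). Origin: its centre, on the rack's top face (8 mm above the bench). Its axes are parallel to the rack's edges: x points to the rack's far edge. It is the home of the yellow container.
- side_mat: Flat green square mat, 200 x 200 mm, fixed, 4 mm thick, empty at the start, to one side (left or right) of the rack. Origin: centre of its underside; x and y along its edges. It takes the three containers side by side (for example 100 mm apart).
- oak_plank: Light oak plank offcut, 200 mm (its x) x 130 mm (its y) x 28 mm, fixed, on the other side of the rack from the mat, with a black rubber pad 86 mm (x) x 62 mm (y) at the middle of its top; the pad's top is 32 mm above the bench. Origin: centre of the plank's underside, straight below the pad's centre.
- screw_jar: Small glass jar of brass screws with a white lid, a bystander: 54 mm across, 62 mm tall, 0.25 kg, on the bench on the robot's side of the rack. Origin: centre of its underside. Leave it alone.
Mind the look-alikes: they are no part of the job. There is more than one size of the yellow_bottle; the job needs the smaller. There is more than one size of the red_tin; the job needs the smaller.

How it is judged:
On the way, in this order (a step that is already met when the one before it is completed fails the run):
1. all three containers stand upright and released on the green mat (x of red_tin in the frame of side_mat between -0.1 and 0.1 m and y of red_tin in the frame of side_mat between -0.1 and 0.1 m and z of red_tin in the frame of side_mat between 0 and 0.01 m and contact force between each of red_tin, blue_can, yellow_bottle and the fingers below 0.3 N and linear speed of each of red_tin, blue_can, yellow_bottle below 0.02 m/s and angle between each of red_tin, blue_can, yellow_bottle's own z axis and vertical below 0.1 rad and x of blue_can in the frame of side_mat between -0.1 and 0.1 m and y of blue_can in the frame of side_mat between -0.1 and 0.1 m and z of blue_can in the frame of side_mat between 0 and 0.01 m and x of yellow_bottle in the frame of side_mat between -0.1 and 0.1 m and y of yellow_bottle in the frame of side_mat between -0.1 and 0.1 m and z of yellow_bottle in the frame of side_mat between 0 and 0.01 m), for 0.2 s.
2. the pulley block lies flat on the black pad, centred within 12 mm and along it within 0.25 rad, released, while the three containers are still on the mat (all of step 1 and horizontal distance between pulley_block and oak_plank below 0.012 m and angle between the x axis of pulley_block and the x axis of oak_plank, either way round below 0.25 rad and z of pulley_block in the frame of oak_plank between 0.027 and 0.038 m and contact force between pulley_block and the fingers below 0.3 N and linear speed of pulley_block below 0.02 m/s and angle between pulley_block's own z axis and vertical below 0.1 rad), for 0.2 s.
At the end, for the whole second after the job is handed in: The pulley block lies flat on the plank's black pad, centred within 12 mm and lengthwise along it within 0.25 rad (either way round), and each container stands upright on the rack within 13 mm of the centre of the circle of its own colour; all released and at rest (horizontal distance between pulley_block and oak_plank below 0.012 m and angle between the x axis of pulley_block and the x axis of oak_plank, either way round below 0.25 rad and z of pulley_block in the frame of oak_plank between 0.027 and 0.038 m and contact force between each of pulley_block, red_tin, blue_can, yellow_bottle and the fingers below 0.3 N and linear speed of each of pulley_block, red_tin, blue_can, yellow_bottle below 0.02 m/s and angle between each of pulley_block, red_tin, blue_can, yellow_bottle's own z axis and vertical below 0.1 rad and horizontal distance between red_tin and red_circle below 0.013 m and z of red_tin in the frame of red_circle between -0.006 and 0.006 m and horizontal distance between blue_can and blue_circle below 0.013 m and z of blue_can in the frame of blue_circle between -0.006 and 0.006 m and horizontal distance between yellow_bottle and yellow_circle below 0.013 m and z of yellow_bottle in the frame of yellow_circle between -0.006 and 0.006 m); the robot touches nothing.
It fails at once if a container is knocked over (angle between any of red_tin, blue_can, yellow_bottle's own z axis and vertical above 0.6 rad).
It fails at once if the jar of screws is shifted by more than 20 mm or tipped (distance of screw_jar from where it was at the start of the episode above 0.02 m or angle between screw_jar's own z axis and vertical above 0.4 rad).
It also fails if it takes over 138 s, if anything falls off the work surface, if the arm or the gripper's body presses on something with over 40 N, if the wrist force passes 120 N, or if a joint passes its speed limit or range.

## Working session

There is one attempt and no reset: what is moved stays moved. The work goes in short steps, each a Python script; the robot and the scene stay as the last script left them, time stands still between calls to the robot, and variables do not carry over. Pictures are saved under pics/ and viewed, at most 14 in all, crops included, and the job is handed in when it is done.

```bash
ls; mkdir -p pics; python3 - <<'E'
from station import *
import cv2
for n in ["scene","side"]:
    f=viewer.grab_frame(n); cv2.imwrite(f"pics/{n}0.png",f["image"]); print(n,f["fx"],f["cx"],f["cy"],[k for k in f]); print(f["camera_from_world"].round(3).tolist())
s=readout.sense();print(s["t"],s["orientation"])
E
```

```text
pics
scene 394.98170212418125 273.0121202438898 207.46479726190705 ['image', 'fx', 'fy', 'cx', 'cy', 'camera_from_world']
[[0.88, 0.475, 0.008, -0.427], [-0.337, 0.612, 0.716, 0.138], [0.335, -0.633, 0.698, -0.92], [0.0, 0.0, 0.0, 1.0]]
side 545.1894241453463 280.818797367298 216.97865578766547 ['image', 'fx', 'fy', 'cx', 'cy', 'camera_from_world']
[[-0.746, -0.666, 0.002, 0.363], [0.393, -0.438, 0.809, -0.239], [-0.538, 0.603, 0.588, -0.843], [0.0, 0.0, 0.0, 1.0]]
0.1 [[ 9.50244671e-01  3.11504028e-01 -5.52867880e-04]
 [ 3.11504518e-01 -9.50243322e-01  1.60133462e-03]
 [-2.65368246e-05 -1.69388054e-03 -9.99998565e-01]]
```

View pics/scene0.png

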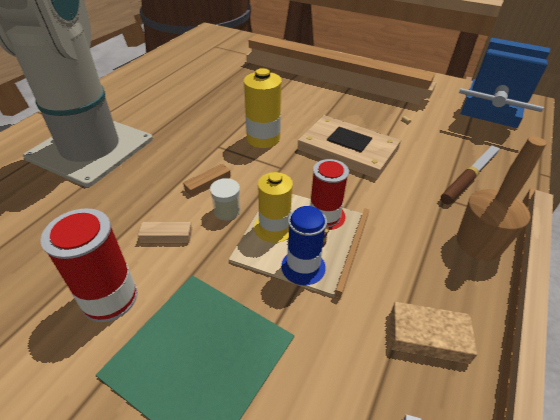

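View pics/side0.png

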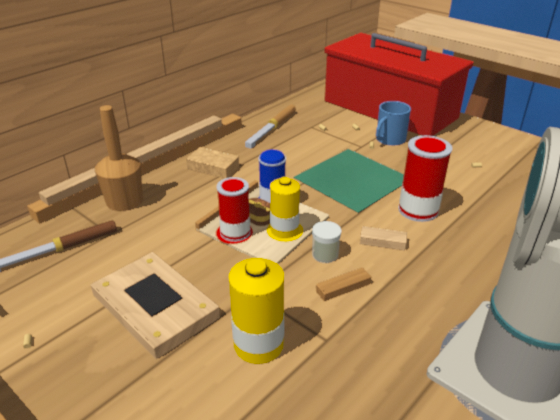

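```bash
python3 - <<'E'
import cv2,numpy as np
a=cv2.imread("pics/scene0.png")[145:295,220:380];b=cv2.imread("pics/side0.png")[135:285,190:350]
r=lambda i:cv2.resize(i,(400,375),interpolation=cv2.INTER_CUBIC)
cv2.imwrite("pics/crop0.png",np.hstack([r(a),r(b)]))
E
```

```text
(no output)
```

View pics/crop0.png

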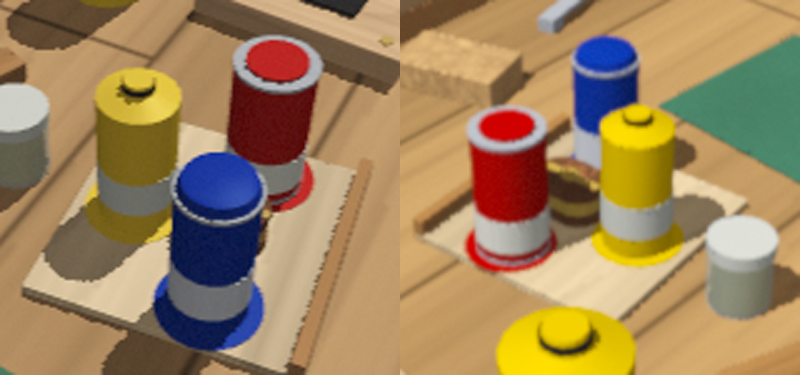

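```bash
cat > h.py <<'E'
from station import manip, eoat, solve_ik, readout, viewer, job
import cv2, numpy as np
HUE={'red':[(0,8),(172,180)],'blue':[(105,130)],'yellow':[(22,32)],'green':[(60,95)]}
R={'red':.030,'blue':.028,'yellow':.029}
def mask(f,c,s=130,v=40):
    h=cv2.cvtColor(f["image"],cv2.COLOR_BGR2HSV); m=0
    for a,b in HUE[c]: m=m|cv2.inRange(h,(a,s,v),(b,255,255))
    return m
def ray(f,uv):
    uv=np.atleast_2d(np.asarray(uv,float)); T=np.asarray(f["camera_from_world"])
    d=np.c_[(uv[:,0]-f["cx"])/f["fx"],-(uv[:,1]-f["cy"])/f["fy"],-np.ones(len(uv))]
    return -T[:3,:3].T@T[:3,3], d@T[:3,:3]
def on_plane(f,uv,z):
    o,d=ray(f,uv); return (o+d*((z-o[2])/d[:,2])[:,None])[:,:2]
def proj(f,p):
    p=np.atleast_2d(p);c=p@f["camera_from_world"][:3,:3].T+f["camera_from_world"][:3,3]
    return np.c_[f["cx"]-f["fx"]*c[:,0]/c[:,2],f["cy"]+f["fy"]*c[:,1]/c[:,2]]
def axis(f,c,box):
    """bearing of a vertical cylinder and range by its half-angle; box=u0,u1,v0,v1"""
    u0,u1,v0,v1=box; m=mask(f,c); A=[]
    for v in range(v0,v1):
        u=np.flatnonzero(m[v,u0:u1])+u0
        o,d=ray(f,[[u.min()-.5,v],[u.max()+.5,v]]); A.append(np.arctan2(d[:,1],d[:,0]))
    A=np.median(A,0); mid=A.mean(); h=abs(A[1]-A[0])/2
    return o[:2],np.array([np.cos(mid),np.sin(mid)]),R[c]/np.sin(h)
def cross(a,b):
    t=np.linalg.solve(np.c_[a[1],-b[1]],b[0]-a[0]); return a[0]+a[1]*t[0],t,(a[2],b[2])
E
cat > m1.py <<'E'
from h import *
S,D=viewer.grab_frame("scene"),viewer.grab_frame("side")
B={'red':((305,355,176,203),(212,255,193,215)),'blue':((283,331,226,248),(253,290,166,177)),'yellow':((252,298,188,212),(264,306,193,211))}
for c,(b,d) in B.items():
    p,t,r=cross(axis(S,c,b),axis(D,c,d)); print(c,p.round(4),"dist",t.round(3),"by width",np.round(r,3))
for n,f in (("scene",S),("side",D)):
    g=max(cv2.findContours(mask(f,'green',80),0,2)[0],key=cv2.contourArea)
    q=cv2.approxPolyDP(g,8,True)[:,0]; print(n,"mat",q.tolist(),on_plane(f,q,.004).round(3).tolist())
    k=(f["image"].max(2)<45).astype(np.uint8)
    for c in cv2.findContours(k,0,2)[0]:
        if cv2.contourArea(c)>300:
            P=on_plane(f,c[:,0],.032).astype(np.float32); print(n,"black",cv2.boundingRect(c),np.array(cv2.boxPoints(cv2.minAreaRect(P))).mean(0),cv2.minAreaRect(P))
E
python3 m1.py
```

```text
red [0.5692 0.0489] dist [0.538 0.888] by width [0.559 0.914]
blue [ 0.5851 -0.0799] dist [0.411 0.99 ] by width [0.438 1.093]
yellow [ 0.5041 -0.0307] dist [0.489 0.9  ] by width [0.518 0.916]
scene mat [[192, 276], [96, 375], [150, 419], [239, 419], [293, 335]] [[0.429, -0.181], [0.414, -0.377], [0.516, -0.385], [0.615, -0.332], [0.624, -0.196]]
side mat [[295, 177], [359, 211], [402, 175], [347, 150]] [[0.62, -0.199], [0.426, -0.186], [0.436, -0.377], [0.606, -0.388]]
```

```bash
cat >> h.py <<'E'
def down(a):
    y=np.array([np.cos(a),np.sin(a),0]); z=np.array([0,0,-1.]); return np.c_[np.cross(y,z),y,z]
def yaw(a):   # the half turn nearer to the present tool yaw
    y=readout.sense()["orientation"][:,1]; return a if y[0]*np.cos(a)+y[1]*np.sin(a)>=0 else a+np.pi
TOP=.25
PICK={'blue':(.5851,-.0799,np.radians(28)),'red':(.5692,.0489,np.radians(-13)),'yellow':(.5041,-.0307,np.radians(-77))}
SLOT={'blue':(.57,-.34),'red':(.57,-.235),'yellow':(.47,-.29)}
def transfer(src,dst,a,zs,zd,grip=.085):
    """carry an upright container from src to dst (xy), standing heights zs -> zd"""
    O=down(yaw(a)); p=readout.sense()["position"]
    if p[2]<TOP-.02: manip.line_to([*p[:2],TOP])
    manip.move_to([*src,TOP],O)
    manip.line_to([*src,zs+grip],velocity=.2); eoat.grasp(); s=readout.sense(); print("grip",round(s["opening"],3),round(s["grip_force"],1))
    manip.line_to([*src,TOP],velocity=.25); manip.line_to([*dst,TOP],velocity=.3)
    manip.line_to([*dst,zd+grip+.012],velocity=.25)
    hit=manip.line_to([*dst,zd+grip-.003],velocity=.03,stop_force=5)
    s=readout.sense(); print("down",hit,s["position"].round(4)); eoat.open_gripper()
    manip.line_to([*dst,TOP],velocity=.3); print("t",readout.sense()["t"])
E
python3 - <<'E'
from h import *
S,D=viewer.grab_frame("scene"),viewer.grab_frame("side")
print("bigred",on_plane(S,[[107,300]],0),on_plane(D,[[422,202]],0),"bigyel",on_plane(S,[[263,130]],0),on_plane(D,[[258,340]],0),"jar",on_plane(S,[[226,208]],.0),on_plane(D,[[326,250]],0))
for c,(x,y,a) in PICK.items():
    for xy in ((x,y),SLOT[c]):
        for z in (TOP,.09): print(c,z,[None if q is None else q.round(2)[[0,6]] for q in [solve_ik([*xy,z],down(a+k)) for k in (0,np.pi)]])
print(yaw(.489),yaw(-.227),yaw(-1.344), mask(D,'blue').sum())
k=D["image"]; print(k[290:300:4,145:165:8].tolist())
E
```

```text
bigred [[ 0.33671431 -0.28173143]] [[ 0.34435641 -0.31335286]] bigyel [[0.31581111 0.2615484 ]] [[0.34049916 0.22000457]] jar [[ 0.38746386 -0.01472576]] [[ 0.40021883 -0.03727059]]
blue 0.25 [array([0.4 , 0.27]), array([-0.14, -2.34])]
blue 0.09 [array([0.33, 0.17]), array([-0.15, -2.12])]
blue 0.25 [array([0.72, 0.75]), array([ 0.26, -1.9 ])]
blue 0.09 [array([0.67, 0.71]), array([ 0.28, -1.8 ])]
red 0.25 [array([ 0.08, -0.56]), array([0.49, 2.13])]
red 0.09 [array([-0.02, -0.57]), array([-0.5 , -2.83])]
red 0.25 [array([ 0.5 , -0.03]), array([-0.02, -2.64])]
red 0.09 [array([ 0.44, -0.05]), array([ 0.02, -2.44])]
yellow 0.25 [array([ 0.05, -1.37]), array([0.56, 1.3 ])]
yellow 0.09 [array([-0.04, -1.24]), array([0.41, 1.04])]
yellow 0.25 [array([ 0.47, -0.81]), array([1.01, 1.82])]
yellow 0.09 [array([ 0.46, -0.76]), array([0.89, 1.63])]
3.630592653589793 -0.227 -1.344 1709520
[[[53, 53, 54], [50, 52, 51], [53, 53, 53]], [[55, 55, 54], [52, 53, 54], [52, 51, 53]], [[51, 53, 53], [52, 55, 54], [51, 52, 53]]]
```

```bash
sed -i "s/'yellow':(.47,-.29)/'yellow':(.485,-.29)/; s/O=down(yaw(a))/O=down(a)/" h.py
python3 - <<'E'
from h import *
x,y,a=PICK['blue']; transfer((x,y),SLOT['blue'],a,.008,.004)
f=viewer.grab_frame("side"); g=viewer.grab_frame("scene"); cv2.imwrite("pics/b1.png",cv2.resize(np.hstack([g["image"],f["image"]]),(800,300)))
E
```

```text
grip 0.645 62.1
down True [ 0.57   -0.3409  0.09  ]
t 8.0583
```

View pics/b1.png

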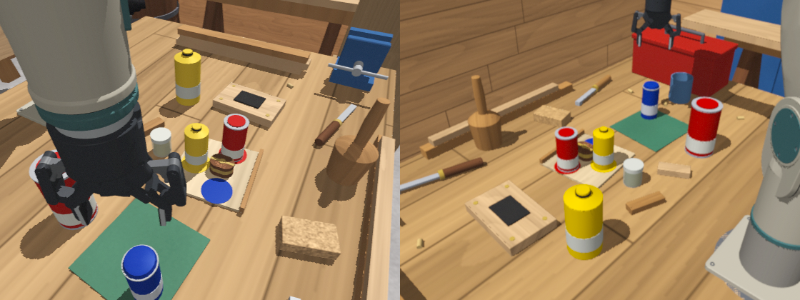

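The blue can stands upright near the mat's outer edge (scene ≈142,270 in the half-scale picture), and the free blue circle (≈216,190) and the block (≈221,168) are now visible. Red and yellow come next.

```bash
python3 - <<'E'
from h import *
for c in ('red','yellow'):
    x,y,a=PICK[c]; transfer((x,y),SLOT[c],a,.008,.004)
p=readout.sense()["position"]
manip.move_to([.52,.14,.30],down(-.227))   # out of both views of rack and mat, hopefully
f=viewer.grab_frame("side"); g=viewer.grab_frame("scene"); cv2.imwrite("pics/side2.png",f["image"]); cv2.imwrite("pics/scene2.png",g["image"])
w=viewer.grab_frame("wrist");cv2.imwrite("pics/wrist2.png",w["image"])
cv2.imwrite("pics/c2.png",np.vstack([cv2.resize(np.hstack([g["image"],f["image"]]),(800,300)),cv2.resize(w["image"],(400,300)).repeat(2,0)[:0].reshape(0,800,3) if 0 else np.hstack([cv2.resize(w["image"],(400,300))]*2)]))
E
```

```text
grip 0.692 62.6
down True [ 0.5698 -0.2353  0.0899]
t 15.0167
grip 0.688 60.8
down True [ 0.4856 -0.2897  0.0899]
t 21.5417
```

View pics/c2.png

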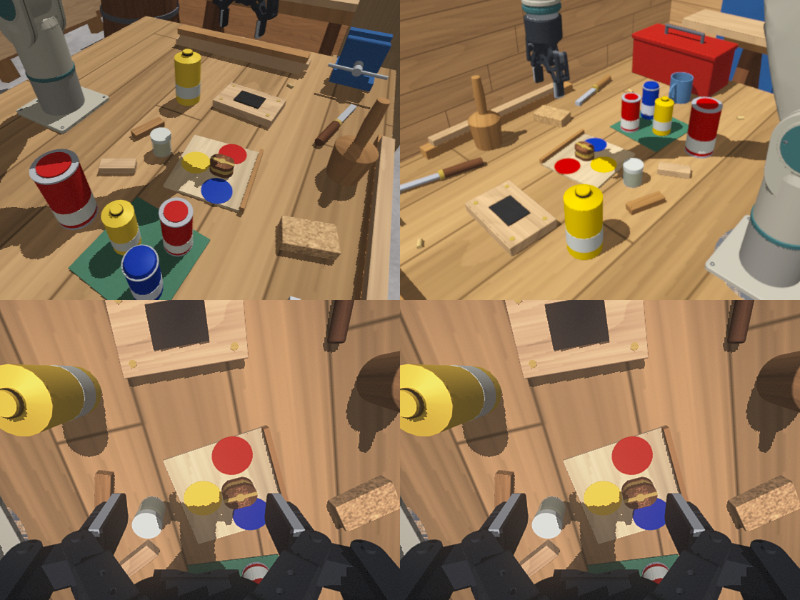

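All three containers stand on the mat. The wrist view shows the circles, the block and the pad unobstructed, so I'll measure them now.

```bash
cat > m2.py <<'E'
from h import *
def circles(f,name):
    for c in ('red','blue','yellow'):
        m=cv2.morphologyEx(mask(f,c,110,60),cv2.MORPH_OPEN,np.ones((3,3)))
        for k in cv2.findContours(m,0,2)[0]:
            if cv2.contourArea(k)<150: continue
            P=on_plane(f,k[:,0],.008).astype(np.float32); (x,y),r=cv2.minEnclosingCircle(P)
            if .030<r<.05 and x<.7 and y>-.15: print(name,c,"centre",round(x,4),round(y,4),"r",round(r,4))
def pad(f,name):
    k=cv2.inRange(f["image"],(25,25,25),(75,75,75))
    for c in cv2.findContours(k,0,2)[0]:
        if cv2.contourArea(c)<300: continue
        (x,y),wh,a=cv2.minAreaRect(on_plane(f,c[:,0],.032).astype(np.float32))
        if .05<min(wh)<.07 and .075<max(wh)<.1: print(name,"pad",round(x,4),round(y,4),np.round(wh,3),"long axis",round(a if wh[0]>wh[1] else a-90,1))
if __name__=="__main__":
    manip.move_to([.54,.09,.32],down(-.227))
    for n in ("scene","side","wrist"):
        f=viewer.grab_frame(n); cv2.imwrite(f"pics/{n}3.png",f["image"]); circles(f,n); pad(f,n)
    print(f["fx"],on_plane(f,[[f["cx"],f["cy"]]],.008))
    cv2.imwrite("pics/w3.png",f["image"])
E
python3 m2.py
```

```text
scene red centre 0.5698 0.0547 r 0.0383
scene blue centre 0.5835 -0.0769 r 0.0378
scene yellow centre 0.4978 -0.0195 r 0.0387
scene yellow centre 0.3377 0.2227 r 0.0401
scene pad 0.4652 -0.3351 [0.06  0.088] long axis -22.5
scene pad 0.5297 0.283 [0.065 0.084] long axis -5.2
side red centre 0.5709 0.0515 r 0.0379
side blue centre 0.5851 -0.0821 r 0.0363
side yellow centre 0.3273 0.2335 r 0.0387
side yellow centre 0.4991 -0.0237 r 0.0399
side pad 0.526 0.2857 [0.06  0.084] long axis -4.3
wrist red centre 0.5676 0.0548 r 0.0384
wrist blue centre 0.5827 -0.0765 r 0.0373
wrist yellow centre 0.4957 -0.0196 r 0.0384
335.19253065758716 [[0.52433045 0.03019331]]
```

View pics/w3.png

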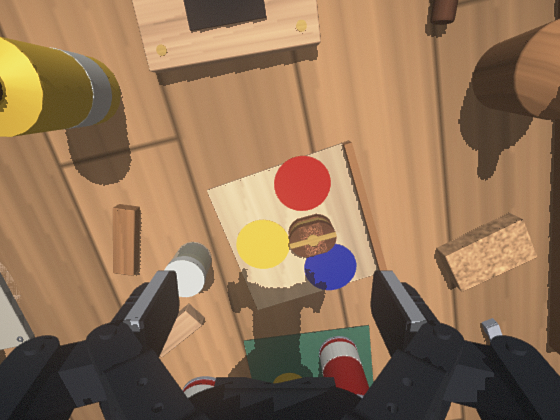

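```bash
python3 - <<'E'
from h import *
from m2 import pad,circles
O=down(-.227)
f=viewer.grab_frame("wrist"); o,d=ray(f,[[f["cx"],f["cy"]]]); print("cam",o,d)
b=on_plane(f,[[312,236]],.043)[0]; print("block approx",b)
t=np.array([.54,.09,.32])
def centred(p,z):   # TCP so that the optical axis meets p at height z_tcp
    tz=z; oo=o+[0,0,tz-.32]; hit=oo+d[0]*((.04-oo[2])/d[0][2]); return [*(t[:2]+p-hit[:2]),tz]
manip.move_to(centred(np.array([.528,.284]),.30),O); f=viewer.grab_frame("wrist"); cv2.imwrite("pics/w4.png",f["image"]); pad(f,"wrist")
manip.move_to(centred(b,.22),O); f=viewer.grab_frame("wrist"); cv2.imwrite("pics/w5.png",f["image"])
circles(f,"wrist"); o,_=ray(f,[[0,0]]); print(o, proj(f,[*b,.043]))
cv2.imwrite("pics/w45.png",np.hstack([cv2.resize(cv2.imread("pics/w4.png"),(400,300)),cv2.resize(f["image"],(400,300))]))
import pickle; pickle.dump(f,open("f5.pkl","wb"))
E
```

```text
cam [0.55684454 0.16948306 0.44521271] [[-0.07105917 -0.30180195 -0.95071877]]
block approx [ 0.56548901 -0.00688655]
wrist red centre 0.5676 0.0549 r 0.0383
wrist blue centre 0.5825 -0.0766 r 0.0376
wrist yellow centre 0.4953 -0.0197 r 0.0383
[0.58900273 0.09107927 0.34619273] [[273.28647834 209.90646158]]
```

View pics/w45.png

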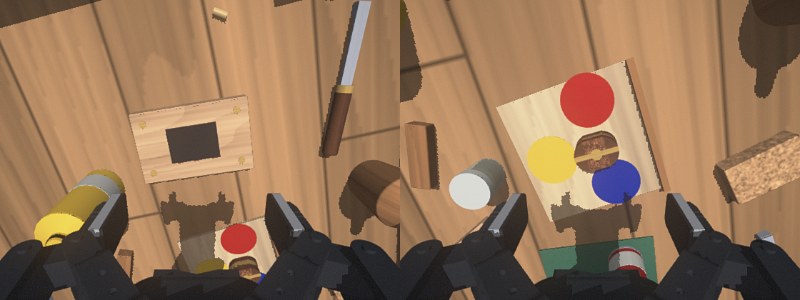

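```bash
python3 - <<'E'
from h import *
import pickle
f=pickle.load(open("f5.pkl","rb"))
h=cv2.cvtColor(f["image"],cv2.COLOR_BGR2HSV)
im=f["image"][170:260,230:325]; 
hh=h[170:260,230:325]
m=((hh[...,2]<140)|((hh[...,0]<19)&(hh[...,1]>105)))&~cv2.inRange(hh,(100,90,0),(140,255,255)).astype(bool)&~((hh[...,1]>185)&(hh[...,0]>22)) & ~((hh[...,1]>180)&((hh[...,0]>170)|(hh[...,0]<5)))
m=cv2.morphologyEx(m.astype(np.uint8)*255,cv2.MORPH_CLOSE,np.ones((5,5)))
brass=cv2.inRange(hh,(14,90,125),(24,190,255))
v=np.hstack([im,cv2.cvtColor(m,8),cv2.cvtColor(brass,8)]); cv2.imwrite("pics/w6.png",cv2.resize(v,None,fx=2.8,fy=2.8,interpolation=0))
g=cv2.imread("pics/w4.png"); print(g[190:210:5,260:290:10].tolist())
k=cv2.inRange(g,(20,20,20),(90,90,90))
for c in cv2.findContours(k,0,2)[0]:
    if cv2.contourArea(c)>500: print(cv2.boundingRect(c))
E
```

```text
[[[59, 66, 77], [59, 64, 76], [57, 64, 74]], [[58, 63, 76], [57, 65, 74], [58, 64, 76]], [[58, 65, 76], [59, 63, 76], [61, 68, 79]], [[58, 65, 76], [54, 63, 74], [58, 63, 75]]]
(0, 270, 560, 150)
(474, 230, 73, 99)
(232, 171, 76, 57)
(447, 1, 56, 221)
(0, 0, 139, 39)
```

View pics/w6.png

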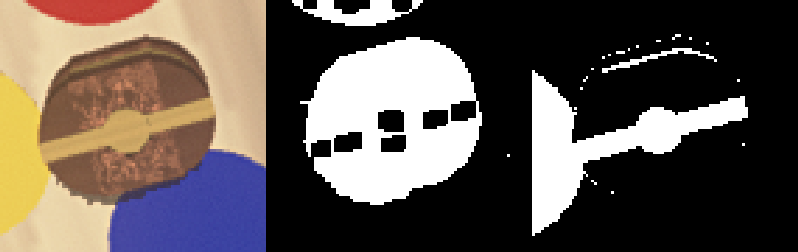

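```bash
python3 - <<'E'
from h import *
import pickle
from m2 import pad
f=pickle.load(open("f5.pkl","rb"))
e=on_plane(f,[[244.3,224.6],[306.8,206.8],[274.6,216.4]],.043); v=e[1]-e[0]
print("strip ends",e.round(4).tolist(),"len",np.linalg.norm(v),"mid",e[:2].mean(0),"yaw",np.degrees(np.arctan2(v[1],v[0])))
o,_=ray(f,[[0,0]]); t=np.asarray(f["camera_from_world"])
# pad: same camera orientation, wrist picture 4 was shot with TCP from centred(): rebuild its extrinsics
o3=np.array([.55684454,.16948306,.44521271]);d=np.array([-.07105917,-.30180195,-.95071877])
oo=o3+[0,0,-.02];hit=oo+d*((.04-oo[2])/d[2]);oo=oo+[*(np.array([.528,.284])-hit[:2]),0]
T=t.copy();T[:3,3]=-T[:3,:3]@oo; g=dict(f,image=cv2.imread("pics/w4.png"),camera_from_world=T)
g["image"]=g["image"].copy(); k=cv2.inRange(g["image"],(20,20,20),(90,90,90))
for c in cv2.findContours(k,0,2)[0]:
    if cv2.boundingRect(c)[:2]==(232,171): print("pad",cv2.minAreaRect(on_plane(g,c[:,0],.032).astype(np.float32)))
E
```

```text
strip ends [[0.5348, -0.0152], [0.5972, -0.011], [0.5652, -0.0136]] len 0.06256286737593808 mid [ 0.56602208 -0.01309192] yaw 3.901241922371019
pad ((0.5253819227218628, 0.29211392998695374), (0.06188856065273285, 0.08440391719341278), 86.13965606689453)
```

```bash
python3 - <<'E'
from h import *
B=np.array([.567,-.0135]); P=np.array([.527,.2865])
a,b=np.radians([-86.1,-94.])
for k in (0,np.pi):
    print([None if q is None else q.round(2)[[0,6]] for q in (solve_ik([*B,.034],down(a+k)),solve_ik([*P,.058],down(b+k)))])
k=0
manip.move_to([*B,.15],down(a+k)); manip.line_to([*B,.036],velocity=.12); eoat.grasp(); s=readout.sense(); print(s["opening"],s["grip_force"],s["position"])
z0=s["position"][2]
manip.line_to([*B,.16],velocity=.25); print(readout.sense()["opening"])
manip.line_to([*P,.16],frame=down(b+k),velocity=.2); manip.line_to([*P,z0+.034],velocity=.2)
print(manip.line_to([*P,z0+.021],velocity=.03,stop_force=4), readout.sense()["position"])
eoat.open_gripper(); manip.line_to([*P,.16],velocity=.25)
manip.move_to([.5,.05,.33],down(-.227))
for n in ("scene","side","wrist"):
    f=viewer.grab_frame(n); cv2.imwrite(f"pics/{n}7.png",f["image"])
import pickle; pickle.dump({n:viewer.grab_frame(n) for n in("scene","side","wrist")},open("f7.pkl","wb"))
print(readout.sense()["t"])
a=cv2.resize(cv2.imread("pics/scene7.png"),(400,300));b=cv2.resize(cv2.imread("pics/side7.png"),(400,300));c=cv2.resize(f["image"],(400,300))
S=cv2.imread("pics/side7.png")[230:360,80:253]; cv2.imwrite("pics/c7.png",np.vstack([np.hstack([a,b]),np.hstack([c,cv2.resize(S,(400,300))])]))
E
```

```text
[array([-0.02, -1.55]), array([-0.57, -2.13])]
[array([0.38, 0.79]), array([-0.17,  0.28])]
0.497877649268763 61.969218626618385 [ 0.56749835 -0.01358809  0.03680048]
0.5018638165263304
True [0.52771768 0.28692135 0.06078325]
34.7167
```

View pics/c7.png

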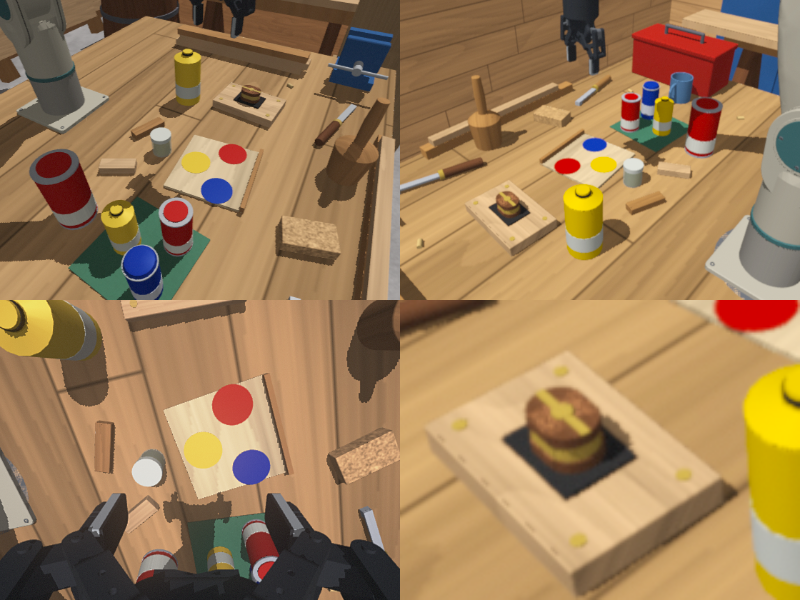

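The block lies on the pad along its length and the circles are fully clear. I'll check its centring from above, then measure the circles and the containers on the mat.

```bash
cat > m3.py <<'E'
from h import *
from m2 import circles
import pickle
F=pickle.load(open("f7.pkl","rb"))
for n in F: circles(F[n],n)
# containers on the mat: coarse box from the predicted upper body, refined by bearings
S,D=F["scene"],F["side"]
for c,(x,y) in SLOT.items():
    ax=[]
    for f in (S,D):
        q=proj(f,[[x,y,.10],[x,y,.062]]); w=46 if f is S else 30
        u=q[:,0].mean(); print(c,q.round(0).tolist(),end=' ')
        ax.append(axis(f,c,(int(max(u-w,0)),int(u+w),int(q[0,1]),int(q[1,1]))))
    p,t,r=cross(*ax); print("\n ",p.round(4),t.round(3),np.round(r,3))
E
python3 m3.py; python3 - <<'E'
from h import *
manip.move_to([.50,.355,.22],down(-.227)); f=viewer.grab_frame("wrist"); print(proj(f,[.527,.2865,.05]),readout.sense()["t"])
import pickle; pickle.dump(f,open("f8.pkl","wb"))
u,v=proj(f,[.527,.2865,.05])[0].astype(int); c=f["image"][max(v-75,0):v+75,max(u-100,0):u+100]; print(max(v-75,0),max(u-100,0)); cv2.imwrite("pics/w8.png",cv2.resize(c,None,fx=4,fy=4,interpolation=cv2.INTER_CUBIC))
E
```

```text
scene red centre 0.5698 0.0547 r 0.0383
scene blue centre 0.5835 -0.0769 r 0.0378
scene yellow centre 0.4978 -0.0195 r 0.0387
scene yellow centre 0.3377 0.2227 r 0.0401
side red centre 0.5706 0.0513 r 0.038
side blue centre 0.5855 -0.0817 r 0.0364
side yellow centre 0.3273 0.2335 r 0.0387
side yellow centre 0.4984 -0.0245 r 0.0394
wrist red centre 0.5678 0.0549 r 0.0383
wrist blue centre 0.5823 -0.0765 r 0.0375
wrist yellow centre 0.4954 -0.0196 r 0.0383
wrist yellow centre 0.2703 0.2649 r 0.0406
blue [[197.0, 376.0], [201.0, 390.0]] blue [[350.0, 127.0], [349.0, 141.0]] 
  [ 0.5625 -0.3301] [0.215 1.173] [0.218 1.318]
red [[245.0, 305.0], [246.0, 320.0]] red [[323.0, 142.0], [322.0, 157.0]] 
  [ 0.6102 -0.2893] [0.212 1.168] [0.287 1.175]
yellow [[166.0, 310.0], [171.0, 325.0]] yellow [[368.0, 146.0], [366.0, 161.0]] 
  [ 0.4749 -0.2798] [0.315 1.084] [0.32  1.123]
[[316.9565386  249.82652579]] 36.0
174 216
```

View pics/w8.png

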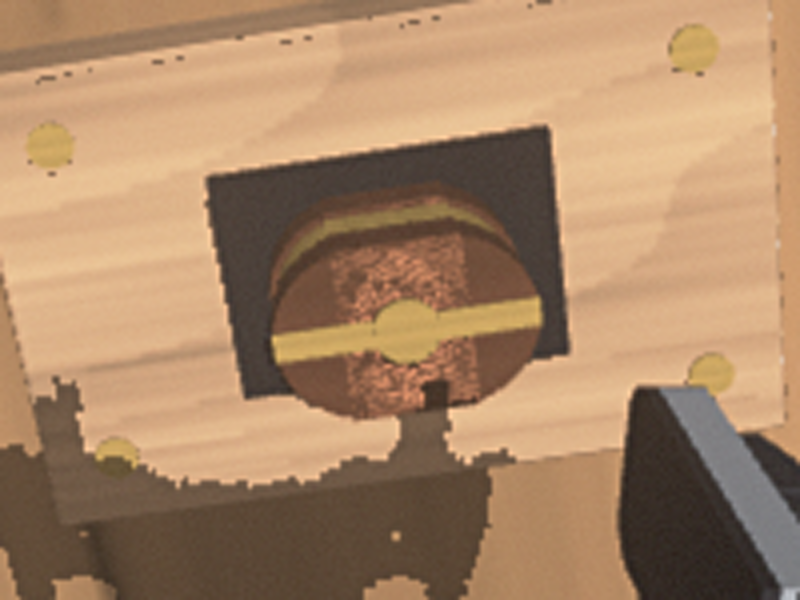

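```bash
python3 - <<'E'
from h import *
import pickle
f=pickle.load(open("f8.pkl","rb"))
px=lambda q:np.array(q)/4+[216,174]
hub,l,r=on_plane(f,px([[408,331],[275,350],[541,310]]),.067); c=on_plane(f,px([[207,177],[548,127],[569,352],[246,398]]),.032)
print("hub",hub,"ends mid",(l+r)/2,"yaw",np.degrees(np.arctan2(*(r-l)[::-1])),"pad",c.mean(0),"yaw",np.degrees(np.arctan2(*(c[1]-c[0])[::-1])),np.linalg.norm(c[1]-c[0]),np.linalg.norm(c[2]-c[1]))
p=readout.sense()["position"]; manip.line_to([*p[:2],.32],velocity=.3)
manip.move_to([.50,-.18,.36],down(-.227)); w=viewer.grab_frame("wrist"); pickle.dump(w,open("f9.pkl","wb")); cv2.imwrite("pics/w9.png",w["image"]); print(readout.sense()["t"])
print(ray(w,[[w["cx"],w["cy"]]]))
E
```

```text
hub [0.52613052 0.28778894] ends mid [0.52602303 0.28804856] yaw -3.660151782013225 pad [0.52649246 0.28835047] yaw -4.298075432069009 0.084921992374034 0.062278949191068744
38.4667
(array([ 0.51768646, -0.09993569,  0.48540019]), array([[-0.06974706, -0.3017053 , -0.9508466 ]]))
```

View pics/w9.png

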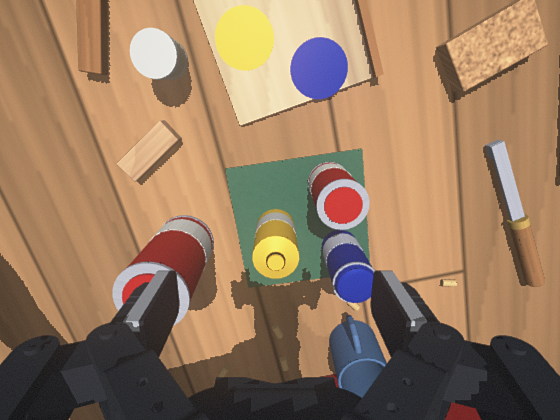

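```bash
python3 - <<'E'
from h import *
import pickle
w=pickle.load(open("f9.pkl","rb")); im=w["image"]
h=cv2.cvtColor(im,cv2.COLOR_BGR2HSV)
m=cv2.inRange(h,(0,150,200),(8,255,255))|cv2.inRange(h,(172,150,200),(180,255,255))
for k in cv2.findContours(m,0,2)[0]:
    if cv2.contourArea(k)>200: (x,y),r=cv2.minEnclosingCircle(on_plane(w,k[:,0],.119).astype(np.float32)); print("red lid",cv2.boundingRect(k),x,y,r)
# black ring of the neck
k=cv2.inRange(im,(0,0,0),(90,90,90))[235:290,250:305]
for q in cv2.findContours(k,0,2)[0]:
    if cv2.contourArea(q)>20:
        q=q[:,0]+[250,235]; (x,y),r=cv2.minEnclosingCircle(on_plane(w,q,.122).astype(np.float32)); print("yel ring",cv2.boundingRect(q),x,y,r)
b=mask(w,'blue',110,60)
for q in cv2.findContours(b,0,2)[0]:
    if cv2.contourArea(q)>100: print("blue",cv2.boundingRect(q))
print("expected px",{c:proj(w,[[x,y,.124],[x,y,.004]]).round(0).tolist() for c,(x,y) in SLOT.items()})
c=np.hstack([im[225:315,235:325],im[225:315,305:395]]); cv2.imwrite("pics/w10.png",cv2.resize(c,None,fx=4.4,fy=4.4,interpolation=cv2.INTER_CUBIC))
E
```

```text
red lid (122, 275, 31, 29) 0.29954952001571655 -0.28320759534835815 0.028297126293182373
red lid (325, 188, 37, 35) 0.5680340528488159 -0.2309974879026413 0.021484937518835068
yel ring (250, 281, 15, 9) 0.4474005699157715 -0.3070325255393982 0.009265105240046978
blue (335, 265, 39, 38)
blue (329, 244, 41, 31)
blue (291, 38, 56, 61)
expected px {'blue': [[360.0, 288.0], [341.0, 247.0]], 'red': [[346.0, 210.0], [330.0, 184.0]], 'yellow': [[283.0, 267.0], [282.0, 230.0]]}
```

View pics/w10.png

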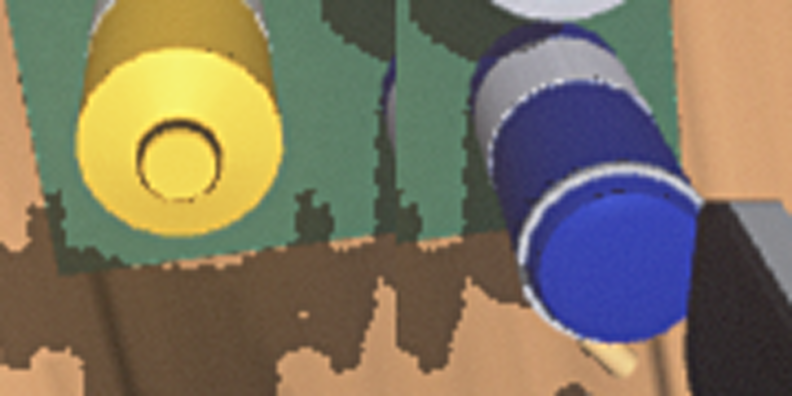

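```bash
python3 - <<'E'
from h import *
import pickle
w=pickle.load(open("f9.pkl","rb"))
M={'yellow':on_plane(w,[[275.9,262.5]],.126)[0],'blue':on_plane(w,[[355.5,285]],.124)[0],'red':np.array([.568,-.231])}
C={'red':(.5695,.0537),'blue':(.5838,-.0783),'yellow':(.4972,-.0212)}
for c in M:
    x,y,a=PICK[c]; n=np.array([-np.sin(a),np.cos(a)])
    print(c,M[c].round(4),"off-TCP",((M[c]-SLOT[c])*1e3).round(1),"across",round((M[c]-SLOT[c])@n*1e3,1),"circle-pick",((np.array(C[c])-[x,y])*1e3).round(1),"across",round((np.array(C[c])-[x,y])@n*1e3,1))
E
```

```text
yellow [ 0.4776 -0.2814] off-TCP [-7.4  8.6] across -5.3 circle-pick [-6.9  9.5] across -4.6
blue [ 0.5657 -0.334 ] off-TCP [-4.3  6. ] across 7.3 circle-pick [-1.3  1.6] across 2.0
red [ 0.568 -0.231] off-TCP [-2.  4.] across 3.4 circle-pick [0.3 4.8] across 4.7
```

```bash
python3 - <<'E'
from h import *
import pickle
M={'yellow':(.4796,-.2834),'blue':(.5677,-.336),'red':(.570,-.233)}
C={'red':(.5695,.0537),'blue':(.5838,-.0783),'yellow':(.4972,-.0212)}
for c in ('red','yellow','blue'): transfer(M[c],C[c],PICK[c][2],.004,.008)
manip.move_to([.54,.09,.36],down(-.227))
F={n:viewer.grab_frame(n) for n in("scene","side","wrist")}; pickle.dump(F,open("f11.pkl","wb")); print(readout.sense()["t"])
w=F["wrist"]["image"]; p=proj(F["wrist"],[.55,-.02,.06])[0].astype(int); print(p)
r=lambda i:cv2.resize(i,(400,300),interpolation=cv2.INTER_CUBIC)
q=[p[0]-100,p[1]-75]; print(q)
cv2.imwrite("pics/c11.png",np.vstack([np.hstack([r(F["scene"]["image"][145:265,230:390]),r(F["side"]["image"][145:265,190:350])]),np.hstack([r(F["side"]["image"]),r(w[q[1]:q[1]+150,q[0]:q[0]+200])])]))
E
```

```text
grip 0.693 62.9
down True [0.5696 0.0539 0.0941]
t 44.525
grip 0.668 62.7
down True [ 0.4979 -0.0205  0.0939]
t 51.225
grip 0.645 62.5
down True [ 0.5839 -0.0788  0.0941]
t 58.425
59.4167
[300 238]
[np.int64(200), np.int64(163)]
```

View pics/c11.png

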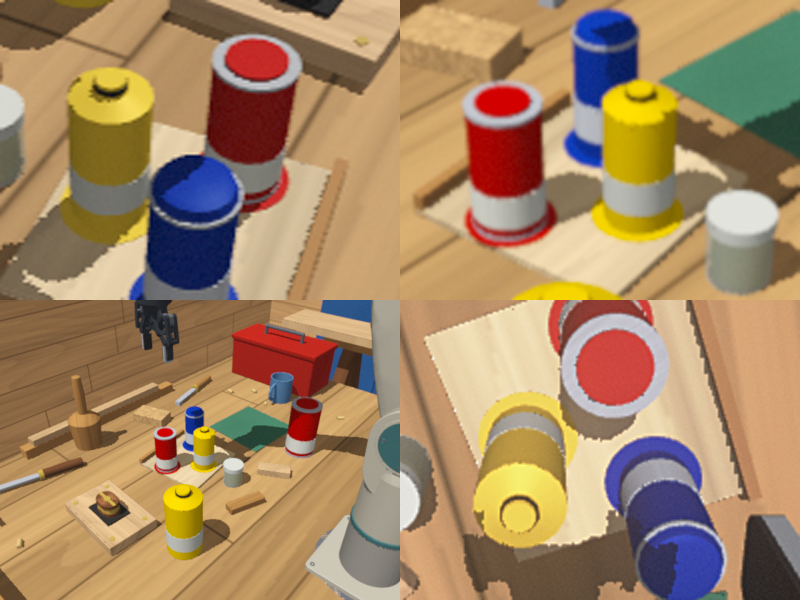

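```bash
python3 - <<'E'
from h import *
import pickle
F=pickle.load(open("f11.pkl","rb")); w=F["wrist"]
C={'red':(.5677,.0549),'blue':(.5825,-.0766),'yellow':(.4954,-.0196)}
for c,px,z in (('red',(306.5,196.5),.123),('yellow',(259.5,272),.130),('blue',(340,293),.128)):
    p=on_plane(w,[px],z)[0]; print("wrist",c,((p-C[c])*1e3).round(1))
Cs={'red':(.5707,.0514),'yellow':(.4986,-.0240)}   # side-view circle centres; lids in side crop
for c,px,z in (('red',(190+(503-400)/2.5,145+101/2.5),.123),('yellow',(190+(639-400)/2.5,145+89/2.5),.130)):
    print("side",c,((on_plane(F["side"],[px],z)[0]-Cs[c])*1e3).round(1))
Cc={'red':(.5698,.0547),'blue':(.5835,-.0769),'yellow':(.4978,-.0195)}
for c,px,z in (('red',(230+257/2.5,145+60/2.5),.123),('yellow',(230+110/2.5,145+79/2.5),.130),('blue',(230+194/2.5,145+180/2.5),.128)):
    print("scene",c,((on_plane(F["scene"],[px],z)[0]-Cc[c])*1e3).round(1))
E
```

```text
wrist red [-0.1  1.4]
wrist yellow [-0.7 -0.8]
wrist blue [0.5 5.2]
side red [-3.   1.3]
side yellow [-4.3  2.5]
scene red [ 2.2 -2.5]
scene yellow [-0.3 -2.1]
scene blue [ 0.6 -0.7]
```

All containers are within about 5 mm of their circles (limit 13 mm) and the block is within about 1 mm of the pad centre, so I'm handing in.

```bash
python3 -c "
from station import job; print(job.hand_in())"
```

```text
the job is handed in; nothing more can be done
None
```

The job is handed in at about 59 s of robot time; by my last measurements the pulley block lies about 1 mm off the pad's centre and about 1° off its length, and the three containers stand upright within about 5 mm of their circle centres, but the hand-in gave no verdict.

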